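Clamp a tool holder with the inner knob of a concentric pair

ROBOT

A 6-joint arm with a two-finger parallel gripper is mounted at the origin on the work surface. World frame = base frame: x ahead of the robot, y to its left, z up, the work surface at z = 0. Lengths are in m, angles in degrees, forces in N, time in s.
With the tool pointing down it reaches from about 0.4 to 0.825 m from the base axis. Payload 7 kg.
Tool frame: the origin (TCP) lies between the finger pads; the fingertips stand 19 mm ahead of it and the grasp point (between the pads) is the TCP; y points along the fingers, x is the direction in which the jaws open and shut, and the axes are right-handed (so a half turn about y gives the same grasp; the last joint's range is limited). The gripper opens to 88 mm and grips with 3 to 60 N. Pads are 19 mm wide; open, the fingers measure 130 mm over their backs; the gripper's body (78 mm by 193 mm) begins 47 mm behind the grasp point.
Start: joints at [-58.551, 20.546, 0.682, 0, -70.136, -16.507], TCP at [0.174, -0.652, 0.246] pointing down, gripper open.
Joint ranges: [-176.03, 176.03], [-82.01, 121.73], [-58.28, 71.71], [-173.87, 95.51], [-174.79, -0.11], [-173.66, 173.66]. Speed limits (degrees/s): [136.94, 136.94, 172.46, 180, 180, 180].

INTERFACE

Orientations are given as [roll, pitch, yaw] about the fixed x, y, z axes, in that order (R = Rz(yaw) Ry(pitch) Rx(roll)).
In Python, from plant import r gives the robot as it stands. The module is installed in compiled form; this text tells all that it offers.
- The arm moves only by the tool jog_arm, never from a script. Its argument "steps" is a list of rows, each a list of 5 numbers: the closure, from 0 (fully open) to 1 (shut), then the shift along the tool's x, y, z in m, then the turn about the tool's y in degrees. In form: [[jaw, x, y, z, turn], ...]. A call has 1 to 12 rows; each row shifts and turns the commanded pose from where the row before left it, along the tool's axes as they then stand; what a row does not reach is not made up. A row lasts 1/12 s, in which the tool goes at most 41.7 mm and 7.16 degrees, less where a joint would pass 70% of its speed; a pose out of reach is approached as far as the arm can. A call with a gripper value outside its range is refused whole. The fingers move at their own pace and stop on an object; "squeeze" is the grip in N (left out, the last holds). Time passes only in rows, so rows that do not move let the fingers close. It gives the time, the measured TCP pose, the force and the opening at its end, in the units of the state.
- r.get_state(): the state, without advancing time (a new reading comes with each control period).
- r.capture(name): name is "scene" or "top"; returns a dict with "image" (420x560x3 uint8, red, green, blue), "vfov" (degrees; the focal length in pixels is half the picture's height over the tangent of half this angle, whatever the lens; pixels are square), "cx", "cy" (the principal point, pixels), "R" (3x3) and "t" (3): a world point X has camera coordinates R X + t. Camera axes: x right, y down, z forward; pixel columns grow to the right and rows downward; lengths in m; the calibration is good to about 2 mm. A picture is of the moment at which its call begins. There is no depth.
- r.close_job(): hands the job in, once; it reports no verdict.
The state is a dict: "time_s": time; "joints": joint angles; "qd": joint speeds; "joint_torque": joint torques, N m; "tcp_pos": TCP position; "eef_rot": TCP orientation; "contact_force": force on the tool from outside, world axes, zero at the start; "moment": the same for the moment, N m; "gripper_width": finger opening in m.
Only numpy, scipy, OpenCV 4.12 (cv2) and the standard library are available. Lean on these libraries where they do the work, as an engineer would, in place of code of your own. Each camera call takes 0.05 s, during which the arm holds its last target.

TASK

Stand the loose steel tool holder upright on the clamping fixture, in the mouth of the V-shaped steel anvil, and let go of it. Then turn only the small orange inner knob clockwise until the red jaw pad clamps the holder firmly into the V, at about 13 N and never more than 25 N, feeling the rising torque at the knob. Do not turn the black outer ring under it, do not push the jaw itself, leave the other things where they are, and let go at the end.

Things in the scene. Friction and masses are not known exactly. Their poses are not given: they have to be found in the camera images.
- fixture: Clamping fixture bolted to the table: aluminium plate 100 (x) x 220 (y) x 12 mm high; origin at the centre of the plate's underside, z up. A blue gear head 76 x 76 mm stands on the plate from 12 to 40 mm height, centred at y = -58 mm; on top of it is the concentric pair of knobs. A grey jaw 44 mm wide, 30 mm high over the plate, driven by a rack from the inner knob, slides along +y of the fixture towards the anvil; it carries the red pad.
- knob_top (a point): Centre of the top face of the orange inner knob, on the vertical axis common to both knobs (fixture x = 0, y = -58 mm, 70 mm above the table). The inner knob is a plain upright cylinder 28 mm in diameter, standing 16 mm above the flat top of the outer ring.
- ring_mark (a point): White mark on the flat top of the black outer ring, 30 mm from the knob axis and 54 mm above the table (the ring's top; 16 mm below knob_top). The ring is a disc 66 mm in diameter and 14 mm high that turns about the same axis; it turns very easily (0.03 N m), so that any finger rubbing on it drags it. Its setting must stay as it is (less than 0.13 rad or 4 mm of the mark's movement).
- knob (a joint): Angle of the inner knob in rad, 0 at the start with the jaw fully open, growing clockwise seen from above, at most 4.2. Each rad moves the jaw 10 mm towards the anvil. Turning it takes about 0.2 N m of its own friction (an arm that pauses may feel less of it, so judge by the rise above free turning), plus 0.010 N m for each newton of clamping force; friction holds it where it is left.
- jaw_front (a point): Centre of the front face (towards +y of the fixture) of the grey jaw block, 29 mm above the table; moves with the jaw. The red pad (30 mm wide, 22 high, 7 thick) stands in front of it on a steel stem. How far the pad's front stands out from this point is set differently each time, between 10 and 18 mm, and is not measured.
- anvil: Dark steel V-block 30 mm high, fixed on the plate, opening towards -y of the fixture (same yaw as the fixture), bolted at differing distances from the pad. Origin: on the top of the plate (12 mm above the table), at the place where the axis of the holder comes to stand once it is pressed home into the V (13 mm from both faces). The mouth is 39 mm wide. A holder set down 3 to 7 mm short of the origin, towards -y, is pushed home by the pad.
- holder: Loose upright steel tool holder, 0.15 to 0.3 kg; origin at the centre of its underside, z up along its axis. Round: lower body 26 mm in diameter up to 36 mm, flange 34 mm in diameter from 36 to 42 mm, plain neck 18 mm in diameter from 42 to the top at 74 mm. Grip it by the neck.
- bearing: Bystander: brass bearing cap 48 mm in diameter, 30 mm high, origin under its centre.
- jar: Bystander: white jar with red lid, 54 mm in diameter, 70 mm high, origin under its centre.
- carton: Bystander: cardboard box 90 x 70 x 60 mm, origin under its centre.
- jaw: The grey jaw block of the fixture (44 x 16 mm, 30 mm high above the plate); origin on the top of the plate, 14 mm in front of its front face. It is to be moved only by the inner knob. The red pad gives way on a spring in the jaw, 7 N per mm, so the clamping force grows by 70 N per rad of the knob once the holder is tight against the anvil.
Not all that is in view belongs to the job. Of the things that look like the fixture, the largest one is meant.

How it is judged (in metres and radians):
On the way:
1. the holder stands upright on the plate in the mouth of the V, released, not yet clamped (angle between holder's own z axis and vertical below 0.1 rad and z of holder in the frame of anvil between -0.004 and 0.004 m and horizontal distance between holder and anvil below 0.014 m and contact force between the fingers and holder below 0.1 N and contact force between pad and holder below 2 N), for 0.2 s.
At the end, for the whole second after the job is handed in: The holder stands upright (within 0.1 rad) on the plate, its axis within 3.5 mm of the home position in the V, at rest, pressed against the anvil, and the pad clamps it with 8 to 18 N (angle between holder's own z axis and vertical below 0.1 rad and z of holder in the frame of anvil between -0.004 and 0.004 m and horizontal distance between holder and anvil below 0.0035 m and contact force between pad and holder between 8 and 18 N and contact force between anvil and holder above 5 N and linear speed of holder below 0.01 m/s); the robot touches nothing.
It fails at once if the outer ring is turned (its mark moves more than 4 mm) (distance of ring_mark from where it was at the start of the episode above 0.004 m).
It fails at once if the holder is clamped with more than 25 N (contact force between pad and holder above 25 N).
It fails at once if the robot pushes the jaw (over 6 N) (contact force between any of the fingers, the arm and jaw above 6 N).
It fails at once if a bystander is moved more than 30 mm (distance of any of bearing, jar, carton from where it was at the start of the episode above 0.03 m).
It also fails if it takes over 72 s, if anything falls off the work surface, if the arm or the gripper's body presses on something with over 40 N, if the wrist force passes 120 N, or if a joint passes its speed limit or range.

## Working session

There is one attempt and no reset: what is moved stays moved. The work goes in short steps, Python scripts to look and compute and a tool call to move; the robot and the scene stay as the last step left them, time stands still between calls to the robot, and variables do not carry over. Pictures are saved under pics/ and viewed, and the job is handed in when it is done.

Besides the shell and the picture viewer there is one more tool, called by a JSON object that holds its "op" and its "data". jog_arm: Moves the arm, as the interface text tells. Its arguments: {"type":"object","properties":{"steps":{"type":"array","items":{"type":"array","items":{"type":"number"}}},"squeeze":{"type":"number"}},"required":["steps"]}

```bash
mkdir -p pics
python3 - <<'E'
from plant import r
import cv2,numpy as np
s=r.get_state();print(s)
for n in("scene","top"):
    c=r.capture(n);cv2.imwrite(f"pics/{n}0.png",c["image"][:,:,::-1]);np.savez(f"{n}0.npz",**c)
    print(n,c["vfov"],c["cx"],c["cy"],c["R"],c["t"])
    im=c["image"]
E
```

```text
{'time_s': 0.0, 'joints': array([-5.85516035e+01,  2.05911562e+01,  6.31601919e-01, -2.12701523e-02,
       -7.01349752e+01, -1.65045865e+01]), 'qd': array([-0.04033743, -0.08032206, -0.04172843,  0.00962249, -0.08012292,
        0.00772634]), 'joint_torque': array([-9.02587344e-04, -5.82722139e+01,  2.93054849e+01,  6.99767634e+00,
        6.89112276e-03, -1.49005054e-04]), 'tcp_pos': array([ 0.17389266, -0.65172406,  0.24460569]), 'eef_rot': array([-8.99923133e+01, -9.63155825e-02,  1.04936559e+02]), 'contact_force': array([ 0.18899747, -0.10019766,  0.31988878]), 'moment': array([ 0.01761546, -0.04997273, -0.00398861]), 'gripper_width': 0.08755484916358615}
scene 42.320117818655774 287.2205052139442 210.45480220011888 [[ 0.8155587   0.57841113 -0.01745183]
 [ 0.3615729  -0.53289989 -0.76503774]
 [-0.45180643  0.61762308 -0.64374893]] [-0.51535162 -0.08280015  1.21705142]
top 48.26206356978166 272.85849703060603 204.7350582631311 [[-0.01426489 -0.99975782  0.01675736]
 [-0.9934597   0.01227224 -0.11352186]
 [ 0.11328872 -0.01826713 -0.99339417]] [0.10025501 0.59066149 0.98401999]
```

View pics/scene0.png

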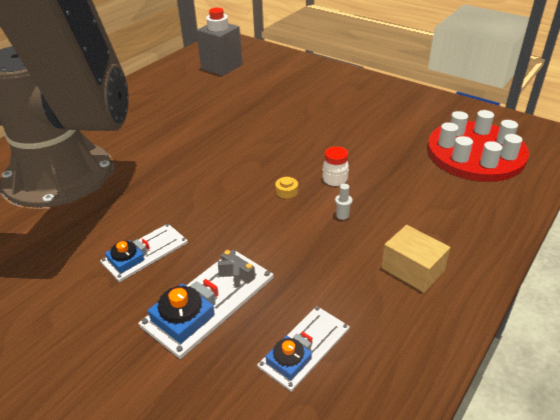

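View pics/top0.png

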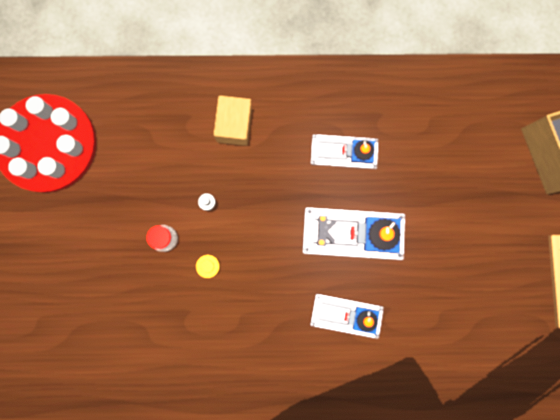

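Candidates for the fixture in the top view are (345,151), (354,234) and (347,316). The middle one is the largest, and the only one with an anvil. Candidates for the holder are the necked steel piece at (207,202), the white cups on the red tray at (45,142) and the jar at (162,238). I choose (207,202) and will check it in close crops.

Run:
```python
import cv2,numpy as np
t=cv2.imread("pics/top0.png");s=cv2.imread("pics/scene0.png")
def crop(im,x,y,w,h,k):return cv2.resize(im[y:y+h,x:x+w],None,fx=k,fy=k,interpolation=cv2.INTER_CUBIC)
cv2.imwrite("pics/c1.png",crop(t,295,195,120,75,6.5))
cv2.imwrite("pics/c2.png",crop(s,130,235,155,120,5))
a=crop(t,180,175,55,55,7);b=crop(s,315,170,55,55,7)
cv2.imwrite("pics/c3.png",np.hstack([a,b]))
```

```text
(no output)
```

View pics/c1.png

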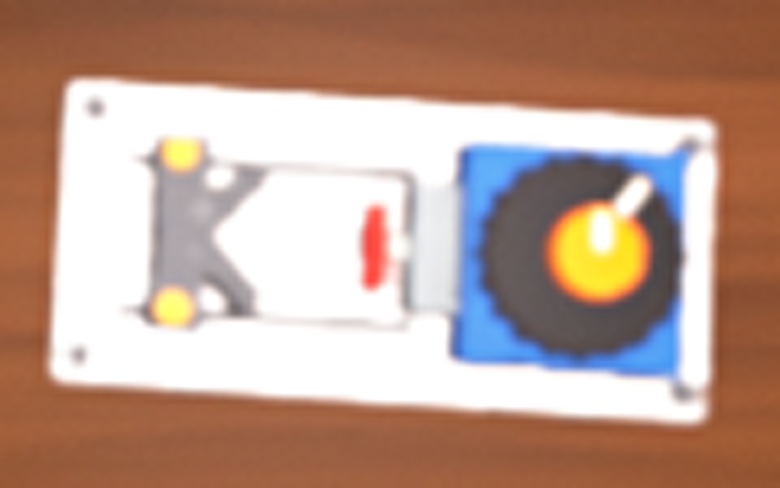

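View pics/c2.png

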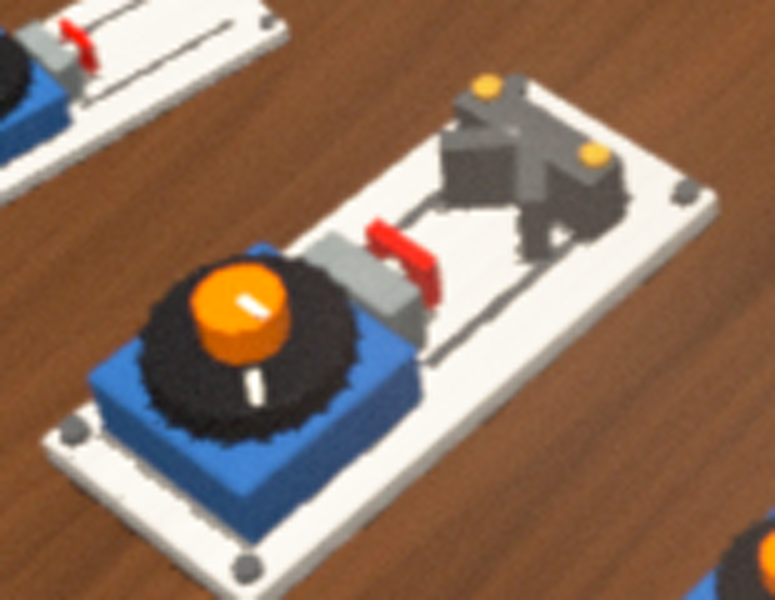

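View pics/c3.png

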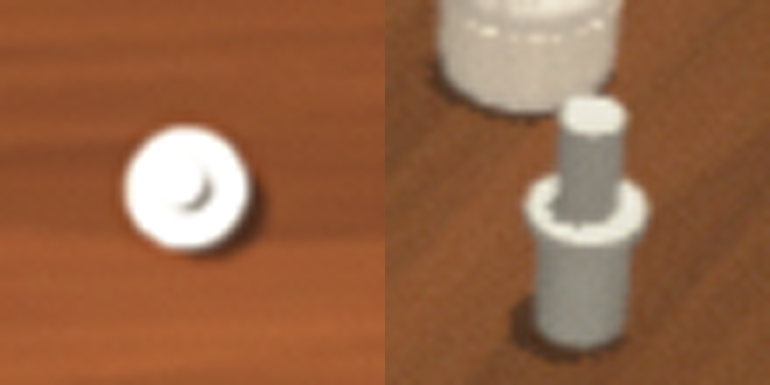

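The crops confirm it. The middle unit has the dark V anvil, the red pad at crop (375,245) and the orange knob at (597,250). The holder is the stepped steel piece. Next I fit the poses.

```bash
cat > h.py <<'E'
import numpy as np
from scipy.optimize import least_squares
class Cam:
    def __init__(s,f):
        c=np.load(f);s.R=c["R"];s.t=c["t"];s.f=c["image"].shape[0]/2/np.tan(np.radians(c["vfov"])/2);s.cx=c["cx"];s.cy=c["cy"]
        s.C=-s.R.T@s.t
    def proj(s,X):
        p=s.R@np.asarray(X,float)+s.t;return np.array([s.cx+s.f*p[0]/p[2],s.cy+s.f*p[1]/p[2]])
    def at(s,uv,z):
        d=s.R.T@np.array([(uv[0]-s.cx)/s.f,(uv[1]-s.cy)/s.f,1]);return s.C+d*(z-s.C[2])/d[2]
def uc(u,v,x0,y0,k):return np.array([x0+(u+.5)/k-.5,y0+(v+.5)/k-.5])
T=Cam("top0.npz");S=Cam("scene0.npz")
def fx(p,X):
    c,s=np.cos(p[2]),np.sin(p[2]);return np.array([p[0]+c*X[0]-s*X[1],p[1]+s*X[0]+c*X[1],X[2]])
E
python3 - <<'E'
from h import *
t=lambda u,v:uc(u,v,295,195,6.5)
s=lambda u,v:uc(u,v,130,235,5)
obs=[(T,t(66,78),(.05,.11,.012)),(T,t(720,118),(.05,-.11,.012)),(T,t(710,424),(-.05,-.11,.012)),(T,t(48,384),(-.05,.11,.012)),
(S,s(718,195),(.05,.11,.012)),(S,s(43,438),(-.05,-.11,.012)),
(T,t(597,248),(0,-.058,.070)),(S,s(240,298),(0,-.058,.070)),(S,s(420,352),(.038,-.02,.04)),(S,s(90,378),(-.038,-.096,.04)),(S,s(252,492),(.038,-.096,.04))]
def res(p,cams=(T,S)):return np.concatenate([c.proj(fx(p,X))-o for c,o,X in obs if c in cams])
for cams in((T,S),(T,),(S,)):
    q=least_squares(res,[.4,-.2,-.05],args=(cams,),loss='soft_l1').x
    print(q,np.degrees(q[2]));
    if len(cams)==2: p=q;print(res(q).reshape(-1,2).round(2))
ob=lambda w:(np.array([[np.cos(p[2]),np.sin(p[2])],[-np.sin(p[2]),np.cos(p[2])]])@(w[:2]-p[:2])*1000).round(1)
print("knob top",T.at(t(597,248),.07),S.at(s(240,298),.07),fx(p,(0,-.058,.07)))
for n,c,uv,z in[("apexT",T,t(210,238),.042),("tip+T",T,t(267,170),.042),("tip-T",T,t(255,315),.042),("padT",T,t(362,247),.04),("jawT",T,t(410,250),.042),
 ("apexS",S,s(532,155),.042),("tip+S",S,s(550,205),.042),("tip-S",S,s(442,140),.042),("padS+",S,s(437,270),.04),("padS-",S,s(372,228),.04),("mark",T,t(633,197),.054)]:
    print(n,ob(c.at(uv,z)))
h=lambda u,v:uc(u,v,180,175,7)
g=lambda u,v:uc(u-385,v,315,170,7)
print("holder flange T",T.at(h(187,189),.042),"topT",T.at(h(190,186),.074),"S top",S.at(g(593,117),.074),"flange",S.at(g(587,210),.042))
E
```

```text
[ 0.53032725 -0.08573614 -0.07198764] -4.12458816818579
[[ 0.49  0.54]
 [-1.26  0.25]
 [-0.89 -1.55]
 [ 0.99 -1.23]
 [ 0.33 -0.85]
 [-0.1   0.26]
 [ 0.41 -0.04]
 [ 0.22 -0.07]
 [ 0.82 -1.25]
 [-1.11 -0.62]
 [-1.31  1.07]]
[ 0.52959763 -0.08561377 -0.07292099] -4.178064864288047
[ 0.53086539 -0.08591698 -0.07299111] -4.1820822783474005
knob top [ 0.52607596 -0.1427193   0.07      ] [ 0.52598278 -0.14389003  0.07      ] [ 0.52615557 -0.14358592  0.07      ]
apexT [-2.4 63.5]
tip+T [21.1 45.7]
tip-T [-26.8  47.6]
padT [-2.3 12.9]
jawT [-2.5 -2.6]
apexS [ 8.  61.7]
tip+S [28.8 48.6]
tip-S [-21.3  47.6]
padS+ [18.3  5.4]
padS- [-12.1   5. ]
mark [ 18.3 -72.5]
holder flange T [0.59949085 0.23531704 0.042     ] topT [0.59645269 0.23045444 0.074     ] S top [0.60195987 0.23391893 0.074     ] flange [0.60240812 0.23303072 0.042     ]
```

Run:
```python
import cv2,numpy as np
from h import *
t=cv2.imread("pics/top0.png");s=cv2.imread("pics/scene0.png")
p=[ 0.5303,-0.0857,-0.0720]
def crop(im,x,y,w,h,k):return cv2.resize(im[y:y+h,x:x+w],None,fx=k,fy=k,interpolation=cv2.INTER_CUBIC)
def draw(y0):
  a=crop(t,308,210,34,44,13);b=crop(s,212,242,50,50,11)
  a2,b2=a.copy(),b.copy()
  for z,col in((.042,(0,255,0)),(.012,(255,0,0))):
    V=[(.0195,y0-.0011),(0,y0+.0184),(-.0195,y0-.0011)]
    for im,c,ox,oy,k in((a2,T,308,210,13),(b2,S,212,242,11)):
      q=np.array([((c.proj(fx(p,(x,y,z)))-[ox,oy]+.5)*k-.5) for x,y in V]).round().astype(int)
      cv2.polylines(im,[q],False,col,1)
  H=572
  pad=lambda i:cv2.copyMakeBorder(i,0,H-i.shape[0],0,0,0)
  cv2.imwrite("pics/an_t.png",np.hstack([a,a2])[:572,:]);cv2.imwrite("pics/an_s.png",cv2.resize(np.hstack([b,b2]),None,fx=.72,fy=.72))
draw(.047)
```

```text
(no output)
```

View pics/an_t.png

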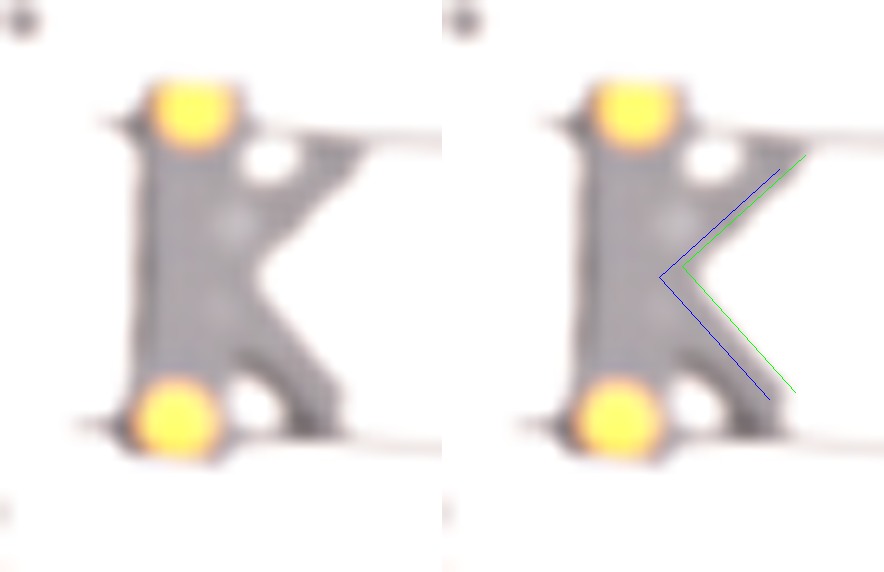

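View pics/an_s.png

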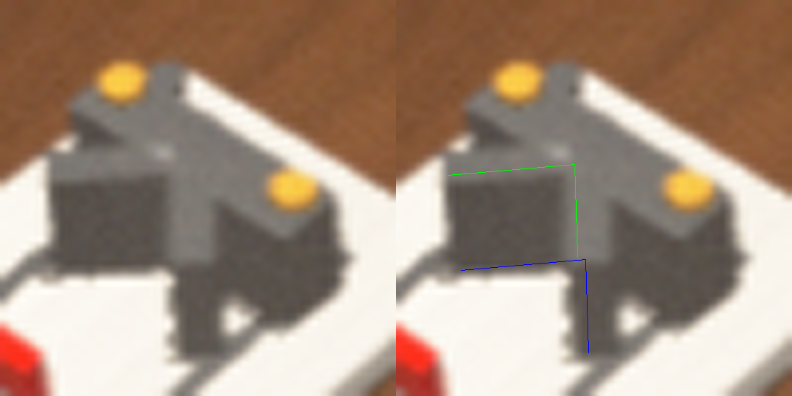

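{"op": "jog_arm", "data": {"steps": [[0,0,0,0,-6.8],[0,0,0,0,-6.8],[0,0,0,0,-6.8],[0,0,0,0,-6.8],[0,0,0,0,-6.8],[0,0,0,0,-6.8],[0,0,0,0,-6.8],[0,0,0,0,-6.8],[0,0,0,0,-6.8],[0,0,0,0,-6.8],[0,0,0,0,-6.8],[0,0,0,0,-0.26]], "squeeze": 30}}

```text
time_s: 1.1
tcp_pos: [0.174, -0.6519, 0.245]
eef_rot: [-90.1, -0.0, -179.7]
contact_force: [0.4, -0.1, -0.3]
gripper_width: 0.0877
```

{"op": "jog_arm", "data": {"steps": [[0,-0.0178,0,-0.036,0],[0,-0.0178,0,-0.036,0],[0,-0.0178,0,-0.036,0],[0,-0.0178,0,-0.036,0],[0,-0.0178,0,-0.036,0],[0,-0.0178,0,-0.036,0],[0,-0.0178,0,-0.036,0],[0,-0.0178,0,-0.036,0],[0,-0.0178,0,-0.036,0],[0,-0.0178,0,-0.036,0],[0,-0.0178,0,-0.036,0],[0,-0.0178,0,-0.036,0]]}}

```text
time_s: 2.1
tcp_pos: [0.3879, -0.2183, 0.2458]
eef_rot: [-90.0, 0.0, 179.8]
contact_force: [0.3, 0.5, -0.5]
gripper_width: 0.0878
```

{"op": "jog_arm", "data": {"steps": [[0,-0.0178,0,-0.036,0],[0,-0.0178,0,-0.036,0],[0,-0.0178,0,-0.036,0],[0,-0.0178,0,-0.036,0],[0,-0.0178,0,-0.036,0],[0,-0.0178,0,-0.036,0],[0,-0.0178,0,-0.036,0],[0,-0.0178,0,-0.036,0],[0,-0.0178,0,-0.036,0],[0,-0.0178,0,-0.036,0],[0,-0.0178,0,-0.036,0],[0,0,0,0,0]]}}

```text
time_s: 3.1
tcp_pos: [0.5857, 0.1812, 0.2441]
eef_rot: [-90.0, -0.0, 179.9]
contact_force: [0.5, -0.2, -0.6]
gripper_width: 0.0876
```

{"op": "jog_arm", "data": {"steps": [[0,-0.0077,0,-0.0264,0],[0,-0.0077,0,-0.0264,0],[0,0,0.035,0,0],[0,0,0.035,0,0],[0,0,0.035,0,0],[0,0,0.029,0,0],[0,0,0,0,0],[0,0,0,0,0]]}}

```text
time_s: 3.77
tcp_pos: [0.5981, 0.228, 0.1104]
eef_rot: [-89.9, -0.2, 179.9]
contact_force: [1.2, -0.1, 1.4]
gripper_width: 0.0878
```

Run:
```python
from plant import r
import cv2,numpy as np
im=[]
for n,(x,y,w,h) in(("scene",(295,140,110,110)),("top",(150,145,110,110))):
    c=r.capture(n);i=c["image"][y:y+h,x:x+w,::-1];im.append(cv2.resize(i,None,fx=3.6,fy=3.6,interpolation=cv2.INTER_CUBIC))
cv2.imwrite("pics/g1.png",np.hstack(im)); s=r.get_state();print(s["tcp_pos"],s["joints"])
```

```text
[0.60001713 0.22920405 0.11361276] [ 38.30630273  23.58249739 -13.20866935   0.05422353 -53.07130884
 -38.39135233]
```

View pics/g1.png

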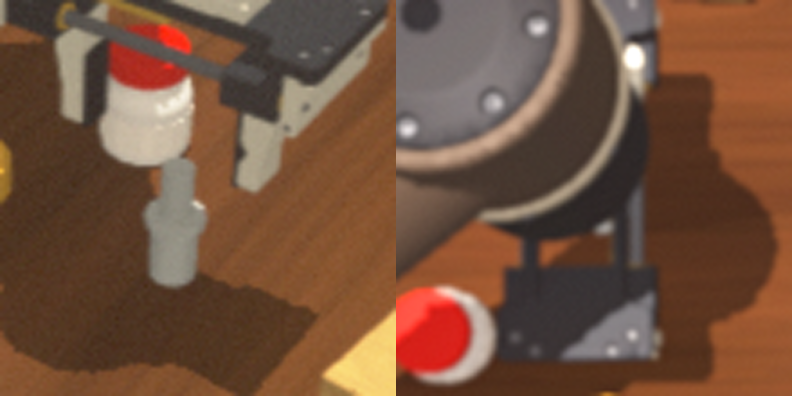

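{"op": "jog_arm", "data": {"steps": [[0,-0.002,0.008,-0.005,0],[0,0,0.015,0,0],[0,0,0.015,0,0],[0,0,0.009,0,0],[0,0,0,0,0],[0,0,0,0,0],[0,0,0,0,0]]}}

```text
time_s: 4.45
tcp_pos: [0.6016, 0.2341, 0.0657]
eef_rot: [-90.0, 0.1, -180.0]
contact_force: [0.4, 0.4, 0.4]
gripper_width: 0.088
```

Run:
```python
from plant import r
import cv2,numpy as np
im=[]
for n,(x,y,w,h) in(("scene",(305,150,80,80)),):
    c=r.capture(n);i=c["image"][y:y+h,x:x+w,::-1];im.append(cv2.resize(i,None,fx=6,fy=6,interpolation=cv2.INTER_CUBIC))
cv2.imwrite("pics/g2.png",np.hstack(im)); s=r.get_state();print(s["tcp_pos"],s["eef_rot"],s["contact_force"],s["moment"])
```

```text
[0.60153036 0.23413143 0.06580897] [-9.00564040e+01  9.49112516e-02 -1.79991642e+02] [-0.21191888 -0.025819   -0.06352988] [ 0.04302938  0.12297233 -0.02341751]
```

View pics/g2.png

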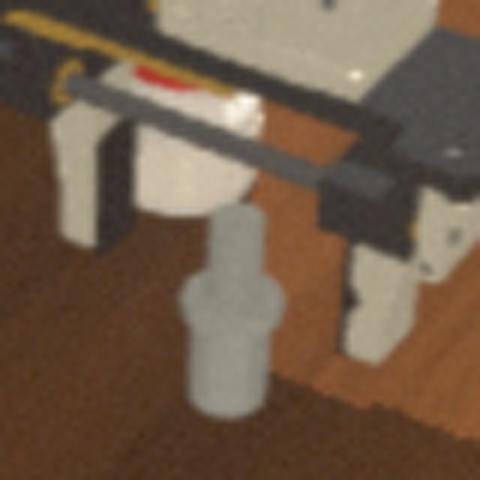

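The holder neck at (237,235) sits midway between the finger pads at (115,245) and (350,355), so I close.

{"op": "jog_arm", "data": {"steps": [[1,0,0,0,0],[1,0,0,0,0],[1,0,0,0,0],[1,0,0,0,0],[1,0,0,0,0],[1,0,0,0,0],[1,0,0,0,0],[1,0,0,0,0],[1,0,0,0,0],[1,0,0,0,0],[1,0,0,0,0],[1,0,0,0,0]], "squeeze": 25}}

```text
time_s: 5.5
tcp_pos: [0.6007, 0.2337, 0.0646]
eef_rot: [-90.0, -0.0, -180.0]
contact_force: [-0.4, -0.6, 0.1]
gripper_width: 0.0174
```

{"op": "jog_arm", "data": {"steps": [[1,0,-0.02,0,0],[1,0,-0.03,0,0],[1,0,-0.03,0,0],[1,0.0077,0,0.0309,0],[1,0.0077,0,0.0309,0],[1,0.0077,0,0.0309,0],[1,0.0077,0,0.0309,0],[1,0.0077,0,0.0309,0],[1,0.0077,0,0.0309,0],[1,0.0077,0,0.0309,0],[1,0.0077,0,0.0309,0],[1,0.0077,0,0.0309,0]]}}

```text
time_s: 6.5
tcp_pos: [0.5304, -0.0458, 0.1443]
eef_rot: [-90.0, -0.0, -180.0]
contact_force: [0.4, 0.2, -3.1]
gripper_width: 0.0165
```

{"op": "jog_arm", "data": {"steps": [[1,0,0,0,0],[1,0,0,0,0],[1,0,0,0,0],[1,0,0,0,0]]}}

```text
time_s: 6.83
tcp_pos: [0.5317, -0.0439, 0.1445]
eef_rot: [-90.0, -0.0, -180.0]
contact_force: [0.6, 0.9, -2.4]
gripper_width: 0.0168
```

Run:
```python
from plant import r
import cv2,numpy as np
for n,(x,y,w,h) in(("scene",(190,200,90,90)),("top",(290,180,120,90))):
    c=r.capture(n);i=c["image"][y:y+h,x:x+w,::-1];cv2.imwrite(f"pics/p_{n}.png",cv2.resize(i,None,fx=6.6,fy=6.6,interpolation=cv2.INTER_CUBIC))
s=r.get_state();print(s["tcp_pos"],s["eef_rot"],s["contact_force"],s["moment"])
```

```text
[ 0.53172307 -0.04360579  0.14439891] [-9.00028624e+01 -8.56717476e-03 -1.79933407e+02] [-0.48968196 -0.34338688 -2.71465121] [ 0.03496411  0.13103519 -0.03070439]
```

View pics/p_scene.png

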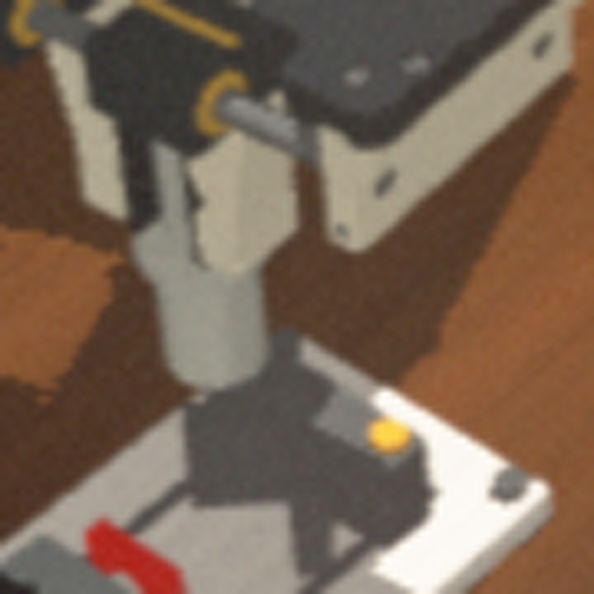

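View pics/p_top.png

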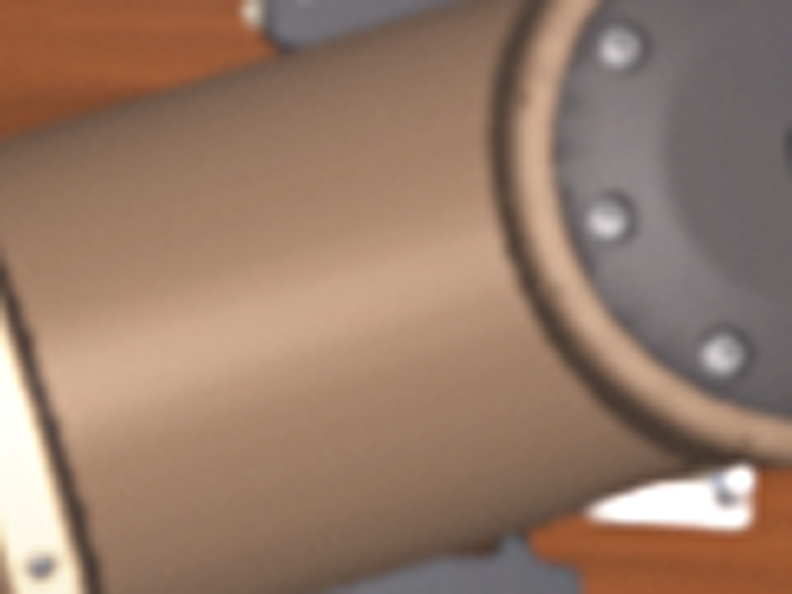

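Run:
```python
from h import *
print(S.proj((.5317,-.0437,.0798)), S.proj((.5317,-.0387,.0798)))
print(uc(217,356,190,200,6.6), S.at(uc(217,356,190,200,6.6),.0798))
```

```text
[221.77073758 253.74198643] [223.73529739 251.99027889]
[222.45454545 253.51515152] [ 0.53228942 -0.04265191  0.0798    ]
```

{"op": "jog_arm", "data": {"steps": [[1,0,0.015,0.001,0],[1,0,0.015,0,0],[1,0,0.012,0,0],[1,0,0.008,0,0],[1,0,0.006,0,0],[1,0,0.004,0,0],[1,0,0.003,0,0],[1,0,0.002,0,0],[1,0,0,0,0],[1,0,0,0,0],[1,0,0,0,0]]}}

```text
time_s: 7.85
tcp_pos: [0.5316, -0.0454, 0.0797]
eef_rot: [-90.0, 0.0, 180.0]
contact_force: [3.0, -2.4, -4.6]
gripper_width: 0.0165
```

```bash
cat > look.py <<'E'
from plant import r
import cv2,numpy as np,sys
def look(fn,n="scene",box=(130,195,140,140),k=4.2):
    x,y,w,h=box;c=r.capture(n);i=c["image"][y:y+h,x:x+w,::-1];cv2.imwrite(fn,cv2.resize(i,None,fx=k,fy=k,interpolation=cv2.INTER_CUBIC))
    s=r.get_state();print(s["time_s"],s["tcp_pos"],s["eef_rot"],s["contact_force"],s["moment"],s["gripper_width"])
E
python3 -c "
from look import *
look('pics/q1.png')"
```

```text
7.9 [ 0.5315933  -0.04543977  0.07969473] [-9.00071368e+01  1.81654517e-02  1.79996287e+02] [ 1.68876574 -2.86012704 -4.82092737] [-0.84742804 -1.09747188 -0.01409432] 0.016920128566164944
```

View pics/q1.png

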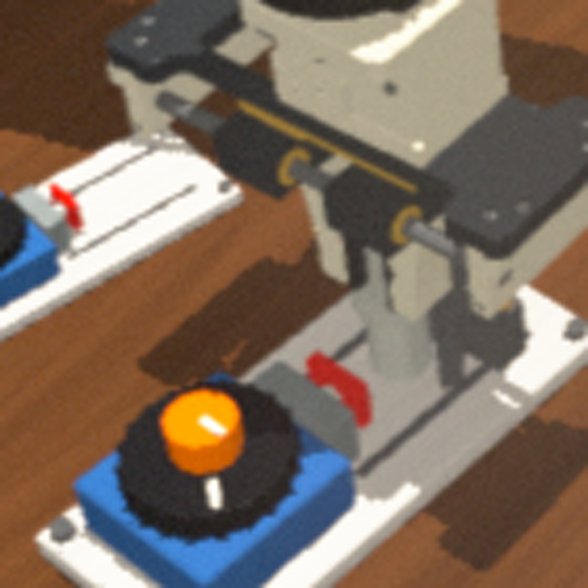

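Lateral force of +x and −y means the body is rubbing the V's −x face, so I back off along −y and +x.

{"op": "jog_arm", "data": {"steps": [[1,-0.001,0,0.002,0],[1,-0.001,0,0.002,0],[1,0,0,0,0],[1,0,0,0,0],[1,0,0,0,0]]}}

```text
time_s: 8.32
tcp_pos: [0.5332, -0.0495, 0.0795]
eef_rot: [-90.0, -0.0, 180.0]
contact_force: [0.2, 0.2, -2.1]
gripper_width: 0.0166
```

```bash
python3 -c "
from look import *
look('pics/q2.png',box=(190,230,80,80),k=7)"
```

```text
8.3667 [ 0.5332886  -0.04945166  0.07952207] [-9.00018751e+01 -1.93414286e-02  1.79996292e+02] [ 0.49834655 -0.08848789 -2.98156586] [ 0.00625133  0.07514549 -0.05933871] 0.016638911825409095
```

View pics/q2.png

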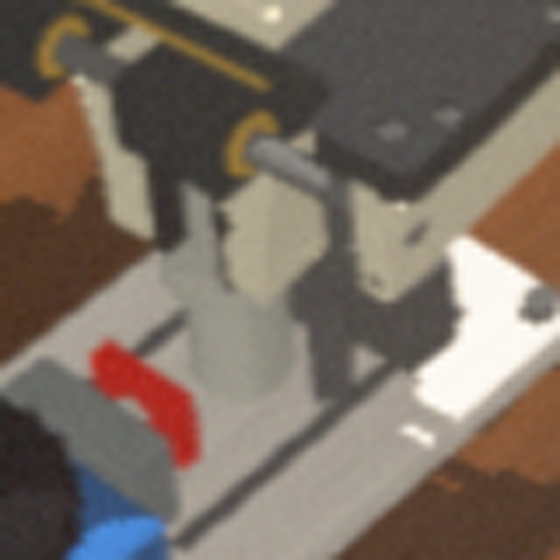

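{"op": "jog_arm", "data": {"steps": [[1,-0.0007,0,-0.001,0],[1,0,0.001,0,0],[1,0,0.001,0,0],[1,0,0,0,0],[1,0,0,0,0],[1,0,0,0,0]]}}

```text
time_s: 8.87
tcp_pos: [0.5341, -0.0484, 0.0775]
eef_rot: [-90.0, -0.0, -180.0]
contact_force: [-0.7, -0.1, -2.0]
gripper_width: 0.0171
```

{"op": "jog_arm", "data": {"steps": [[1,0,0.0007,0,0],[1,0,0,0,0],[1,0,0.0007,0,0],[1,0,0,0,0],[1,0,0,0,0],[1,0,0,0,0]]}}

```text
time_s: 9.37
tcp_pos: [0.5342, -0.0485, 0.0762]
eef_rot: [-90.0, -0.0, 180.0]
contact_force: [0.7, -0.3, -3.0]
gripper_width: 0.0167
```

{"op": "jog_arm", "data": {"steps": [[1,0,0.0006,0,0],[1,0,0,0,0],[1,0,0.0006,0,0],[1,0,0,0,0],[1,0,0,0,0],[1,0,0,0,0]]}}

```text
time_s: 9.87
tcp_pos: [0.5344, -0.0484, 0.0755]
eef_rot: [-90.0, 0.0, -180.0]
contact_force: [-2.0, 0.2, 6.2]
gripper_width: 0.0165
```

The upward force of 6 N shows the holder is on the plate, so I release.

{"op": "jog_arm", "data": {"steps": [[0.6,0,0,0,0],[0.4,0,0,0,0],[0.2,0,0,0,0],[0,0,0,0,0],[0,0,0,0,0],[0,0,0,0,0],[0,0,0,0,0],[0,0,0,0,0],[0,0,-0.02,0,0],[0,0,-0.03,0,0],[0,0,-0.03,0,0],[0,0,-0.02,0,0]]}}

```text
time_s: 10.87
tcp_pos: [0.5349, -0.0485, 0.1776]
eef_rot: [-90.0, 0.1, -180.0]
contact_force: [0.1, 0.5, 0.6]
gripper_width: 0.0868
```

```bash
python3 -c "
from look import *
look('pics/q3.png',box=(130,230,130,110),k=6)"
```

```text
10.9167 [ 0.53680551 -0.04834067  0.1811401 ] [ -90.02423228    0.43423989 -179.93863663] [ 2.13494217 -1.15181088  3.76601111] [ 0.01729191 -0.26388768 -0.01369508] 0.0870638604453681
```

View pics/q3.png

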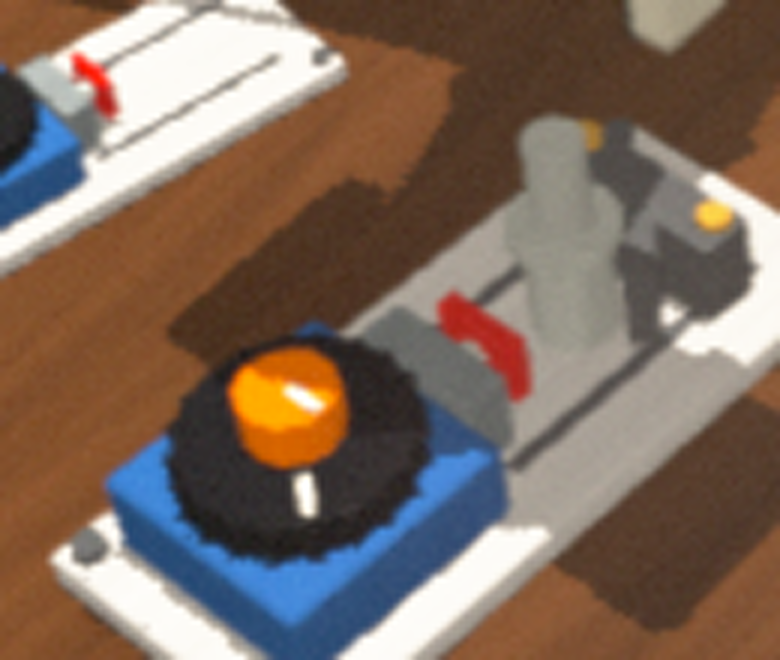

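{"op": "jog_arm", "data": {"steps": [[0,0.003,0,0.0317,0],[0,0.003,0,0.0317,0],[0,0.0027,0,0.0317,0],[0,0,0.02,0,-6],[0,0,0.02,0,-6],[0,0,0,0,-6],[0,0,0,0,-6],[0,0,0,0,-6],[0,0,0,0,0],[0,0,0,0,0],[0,0,0,0,0]]}}

```text
time_s: 11.83
tcp_pos: [0.5255, -0.1435, 0.1349]
eef_rot: [-90.0, -0.0, -150.2]
contact_force: [-0.8, 0.2, 0.2]
gripper_width: 0.0877
```

```bash
python3 -c "
from look import *
look('pics/k1.png',box=(120,210,130,130),k=4.6)
print(r.get_state()['joints'],r.get_state()['joint_torque'])"
```

```text
11.8833 [ 0.52550201 -0.14350785  0.13497446] [-8.99990936e+01  7.22431913e-03 -1.50158106e+02] [ 0.47442342  0.50847431 -0.60534371] [-0.03571956  0.16742429 -0.00841666] 0.08735929390681485
[ 5.33945515e+00  1.41146714e+01 -2.43248621e+01 -2.77251283e-03
 -5.15535169e+01  2.45041625e+01] [-2.13819975e-02 -4.44788325e+01  2.44554913e+01  5.80308035e+00
  6.80170278e-02 -1.93023513e-02]
```

View pics/k1.png

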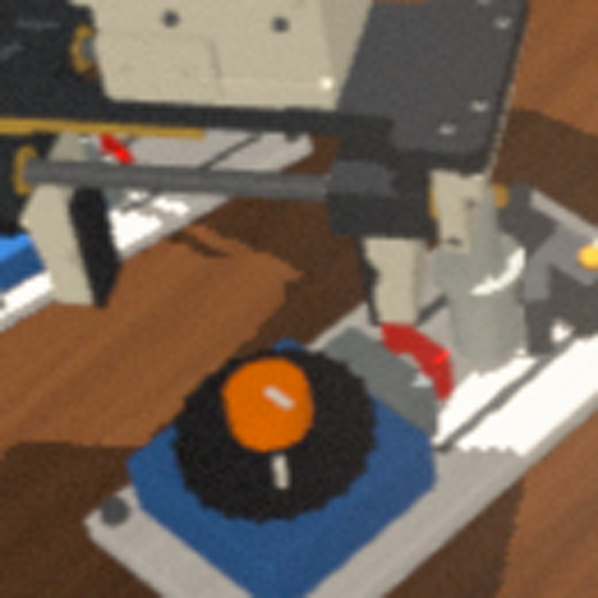

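{"op": "jog_arm", "data": {"steps": [[0,0,0.02,0,0],[0,0,0.015,0,0],[0,0,0.012,0,0],[0,0,0.007,0,0],[0,0,0.003,0,0],[0,0,0,0,0],[0,0,0,0,0],[0,0,0,0,0]]}}

```text
time_s: 12.55
tcp_pos: [0.5261, -0.1435, 0.0787]
eef_rot: [-90.0, 0.1, -150.0]
contact_force: [0.3, 0.5, 0.2]
gripper_width: 0.0878
```

```bash
python3 -c "
from look import *
look('pics/k2.png',box=(120,210,130,130),k=4.6)"
```

```text
12.6 [ 0.52602918 -0.14351637  0.07873757] [-8.99625239e+01  6.80035412e-02 -1.50003509e+02] [0.37137838 0.01781865 0.05390562] [ 0.03682812  0.17365941 -0.00103306] 0.08768812219274512
```

View pics/k2.png

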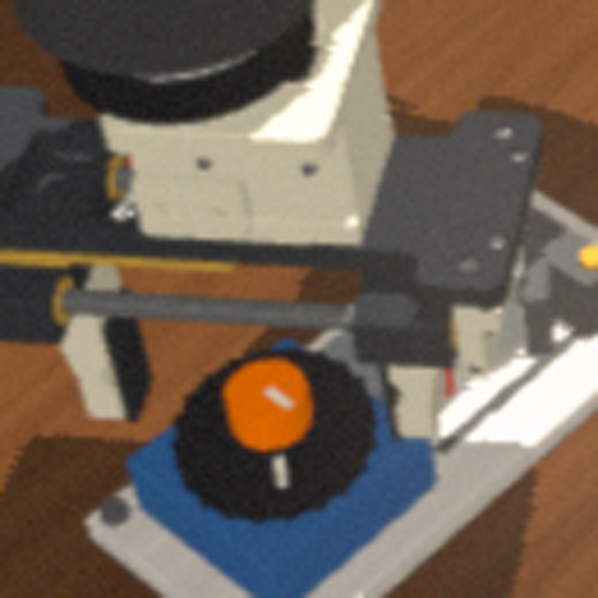

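{"op": "jog_arm", "data": {"steps": [[0,0,0.0015,0,0],[0.3,0,0,0,0],[0.6,0,0,0,0],[1,0,0,0,0],[1,0,0,0,0],[1,0,0,0,0],[1,0,0,0,0],[1,0,0,0,0],[1,0,0,0,0],[1,0,0,0,0],[1,0,0,0,0],[1,0,0,0,0]], "squeeze": 45}}

```text
time_s: 13.6
tcp_pos: [0.5255, -0.1435, 0.0764]
eef_rot: [-90.0, -0.0, -150.0]
contact_force: [-0.8, 0.4, -0.1]
gripper_width: 0.0267
```

```bash
python3 -c "
from look import *
look('pics/k3.png',box=(120,210,130,130),k=4.6)
print(r.get_state()['joint_torque'])"
```

```text
13.65 [ 0.52548466 -0.14353948  0.07645448] [-9.00017198e+01 -1.80361396e-03 -1.49997327e+02] [-0.79793924  0.51480926 -0.4028428 ] [-0.06294878  0.21063463 -0.03998354] 0.02613498077058781
[ 1.01692008e-02 -4.75218093e+01  2.16618562e+01  5.13384864e+00
  6.58242381e-02 -1.26377436e-03]
```

View pics/k3.png

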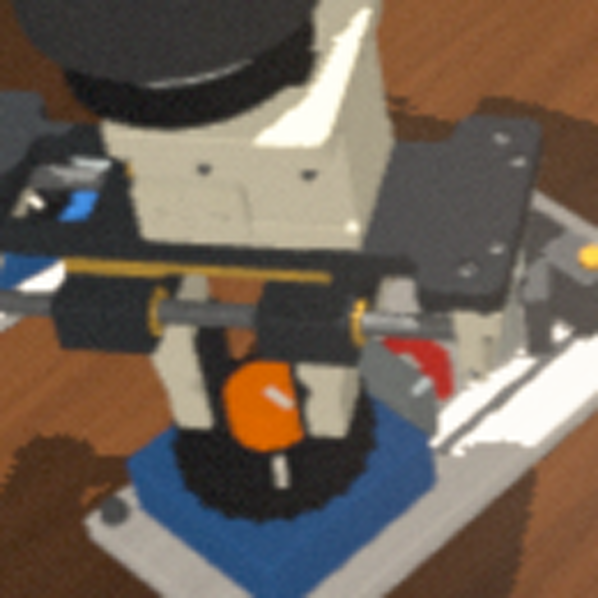

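The fingers hold the knob at (262,405), the ring is clear, and its mark is at (280,472). I start turning.

{"op": "jog_arm", "data": {"steps": [[1,0,0,0,2],[1,0,0,0,3],[1,0,0,0,3],[1,0,0,0,3],[1,0,0,0,3],[1,0,0,0,3],[1,0,0,0,3]]}}

```text
time_s: 14.23
tcp_pos: [0.5255, -0.1435, 0.0765]
eef_rot: [-90.0, -0.0, -170.1]
contact_force: [-0.2, -0.4, 0.2]
gripper_width: 0.0267
```

```bash
python3 -c "
from look import *
print(r.get_state()['moment'],r.get_state()['joint_torque'])
look('pics/k4.png',box=(120,210,130,130),k=4.6)
print(r.get_state()['joint_torque'])"
```

```text
[0.0283794  0.14415415 0.22594821] [ -0.24639289 -47.54045248  21.69024646   5.0173679    0.05741682
   0.80918765]
14.2833 [ 0.52551345 -0.14353944  0.07645391] [-8.99950038e+01 -4.31773903e-03 -1.70332656e+02] [0.26172141 0.45199451 0.7722803 ] [0.03803212 0.15477375 0.07608938] 0.02661064117726512
[ -0.1183214  -47.51777887  21.66988492   5.07187486   0.05079731
   0.55962715]
```

View pics/k4.png

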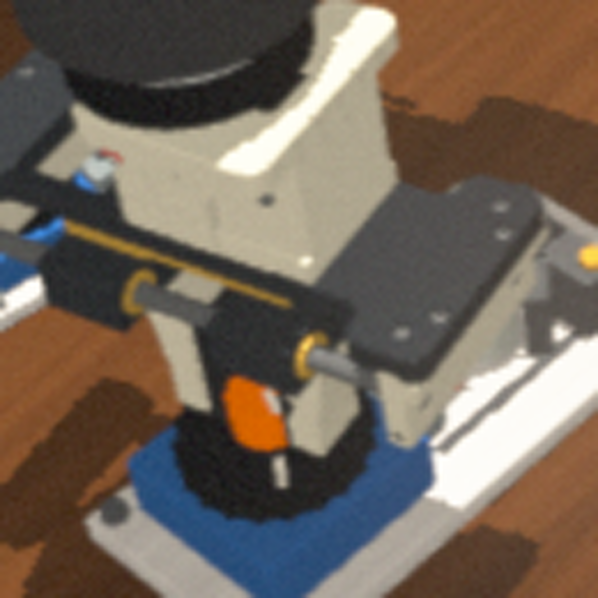

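{"op": "jog_arm", "data": {"steps": [[1,0,0,0,3],[1,0,0,0,3],[1,0,0,0,3],[1,0,0,0,3],[1,0,0,0,3],[1,0,0,0,3],[1,0,0,0,3],[1,0,0,0,3],[1,0,0,0,3],[1,0,0,0,3],[1,0,0,0,3]]}}

```text
time_s: 15.2
tcp_pos: [0.5255, -0.1435, 0.0765]
eef_rot: [-90.0, 0.0, 157.0]
contact_force: [0.5, 0.9, 0.4]
gripper_width: 0.0268
```

```bash
python3 -c "
from look import *
print(r.get_state()['moment'],r.get_state()['joint_torque'][5])
look('pics/k5.png',box=(120,210,130,130),k=4.6)
print(r.get_state()['joint_torque'][5])"
```

```text
[0.08617207 0.07627757 0.23297517] 0.8091999962925911
15.25 [ 0.52548593 -0.14353499  0.07645377] [-8.99956572e+01 -2.40928819e-03  1.56736663e+02] [ 0.73560183 -0.34252485 -0.83706273] [0.02843825 0.03168267 0.09351748] 0.026658582822068705
0.5335214920341969
```

View pics/k5.png

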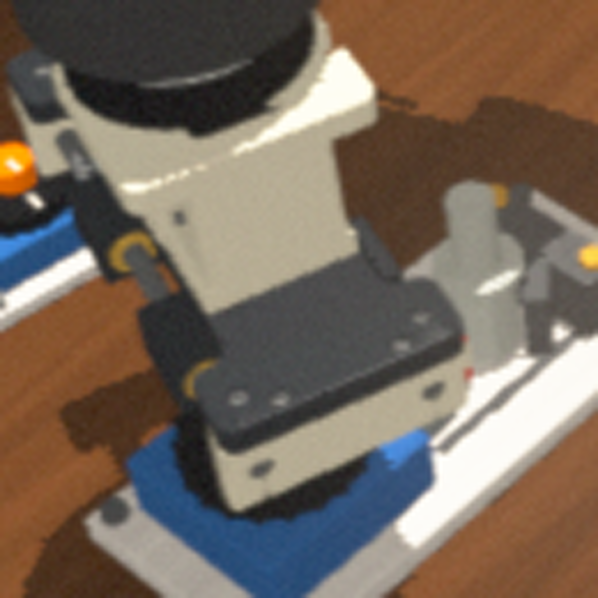

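{"op": "jog_arm", "data": {"steps": [[1,0,0,0,3],[1,0,0,0,3],[1,0,0,0,3],[1,0,0,0,3],[1,0,0,0,3]]}}

```text
time_s: 15.67
tcp_pos: [0.5255, -0.1435, 0.0765]
eef_rot: [-90.0, 0.0, 142.0]
contact_force: [-0.1, 0.6, 0.1]
gripper_width: 0.027
```

```bash
python3 -c "
from look import *
print(r.get_state()['moment'],r.get_state()['joint_torque'][5],r.get_state()['eef_rot'])
look('pics/k6.png',box=(190,230,80,80),k=7)"
```

```text
[0.12610514 0.01228061 0.21324948] 0.8091902732849121 [-8.99969133e+01  2.80608966e-03  1.42012445e+02]
15.7167 [ 0.52550056 -0.14352196  0.0764484 ] [-8.99969977e+01 -1.21222631e-03  1.41790731e+02] [-0.02967102 -0.1808687   0.24998278] [0.10323342 0.06841836 0.11868329] 0.026579462992054922
```

View pics/k6.png

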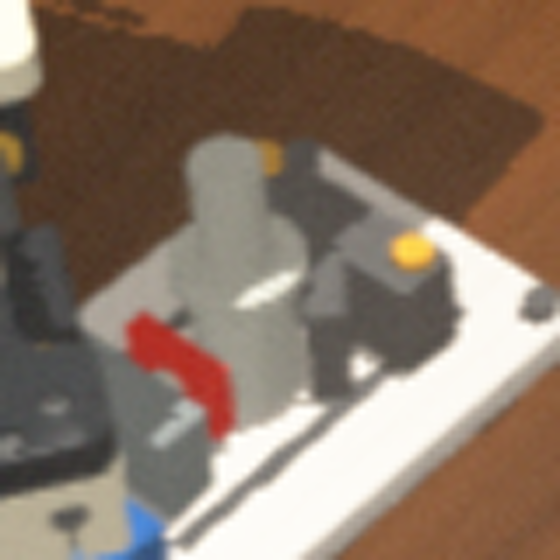

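{"op": "jog_arm", "data": {"steps": [[1,0,0,0,3],[1,0,0,0,3],[1,0,0,0,3]]}}

```text
time_s: 15.97
tcp_pos: [0.5255, -0.1435, 0.0765]
eef_rot: [-90.0, 0.0, 133.1]
contact_force: [-0.1, 0.7, -0.0]
gripper_width: 0.0265
```

```bash
python3 -c "
from look import *
print(r.get_state()['moment'],r.get_state()['joint_torque'][5],r.get_state()['eef_rot'])"
```

```text
[0.1244794  0.03864448 0.15283504] 0.8224868774414062 [-8.99981252e+01  2.66770728e-03  1.33062704e+02]
```

{"op": "jog_arm", "data": {"steps": [[1,0,0,0,3],[1,0,0,0,3],[1,0,0,0,3]]}}

```text
time_s: 16.22
tcp_pos: [0.5255, -0.1435, 0.0765]
eef_rot: [-90.0, 0.0, 124.1]
contact_force: [1.0, -0.0, -0.6]
gripper_width: 0.0264
```

```bash
python3 -c "
from look import *
print(r.get_state()['moment'],r.get_state()['joint_torque'][5],r.get_state()['eef_rot'])"
```

```text
[0.0773197  0.01285451 0.22439964] 0.8082753606140614 [-9.00007174e+01  3.10099308e-03  1.24060079e+02]
```

{"op": "jog_arm", "data": {"steps": [[1,0,0,0,3],[1,0,0,0,3],[1,0,0,0,3]]}}

```text
time_s: 16.47
tcp_pos: [0.5255, -0.1435, 0.0765]
eef_rot: [-90.0, 0.0, 115.1]
contact_force: [-0.8, -0.5, 0.2]
gripper_width: 0.0265
```

```bash
python3 -c "
from look import *
print(r.get_state()['moment'],r.get_state()['joint_torque'][5],r.get_state()['eef_rot'])
look('pics/k7.png',box=(190,230,80,80),k=7)"
```

```text
[0.0924102  0.02564618 0.22344814] 0.80928985029459 [-9.00012972e+01  1.91029794e-03  1.15058045e+02]
16.5167 [ 0.52548385 -0.14352519  0.0764292 ] [-8.99954752e+01 -4.87916180e-04  1.14836027e+02] [ 0.24663412  0.00555112 -0.7741117 ] [0.11861601 0.03699647 0.10671059] 0.02633763205479735
```

View pics/k7.png

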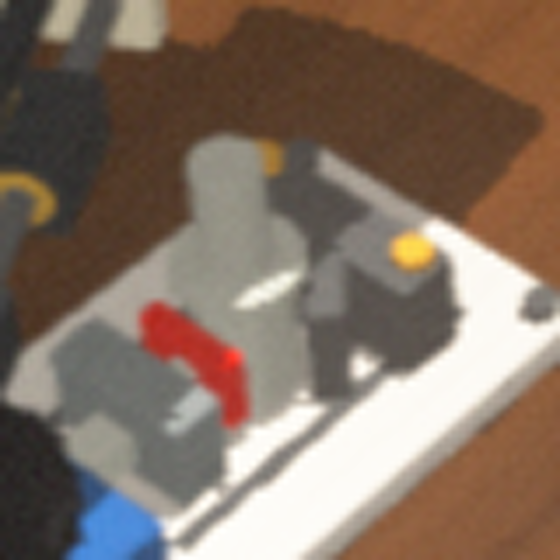

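{"op": "jog_arm", "data": {"steps": [[1,0,0,0,3],[1,0,0,0,3],[1,0,0,0,3]]}}

```text
time_s: 16.77
tcp_pos: [0.5255, -0.1435, 0.0765]
eef_rot: [-90.0, 0.0, 106.1]
contact_force: [-0.2, -0.4, 0.3]
gripper_width: 0.0267
```

```bash
python3 -c "
from look import *
print(r.get_state()['moment'],r.get_state()['joint_torque'][5],r.get_state()['eef_rot'])"
```

```text
[0.05199028 0.01540834 0.250067  ] 0.8033151179552078 [-9.00013832e+01  2.29328255e-03  1.06100968e+02]
```

{"op": "jog_arm", "data": {"steps": [[1,0,0,0,3],[1,0,0,0,3],[1,0,0,0,3]]}}

```text
time_s: 17.02
tcp_pos: [0.5255, -0.1435, 0.0764]
eef_rot: [-90.0, 0.0, 97.1]
contact_force: [0.6, 0.6, 0.2]
gripper_width: 0.0264
```

```bash
python3 -c "
from look import *
print(r.get_state()['moment'],r.get_state()['joint_torque'][5],r.get_state()['eef_rot'])
look('pics/k8.png',box=(190,230,80,80),k=7)"
```

```text
[ 0.09364823 -0.01987065  0.21355673] 0.7905898243188858 [-8.99968756e+01  4.34321603e-04  9.70997824e+01]
17.0667 [ 0.52554489 -0.14351773  0.07646288] [-9.00032611e+01  7.02460297e-05  9.68718813e+01] [-0.06108814  0.17750689 -0.35533737] [ 0.05047744 -0.07163454  0.14851805] 0.026872823875235267
```

View pics/k8.png

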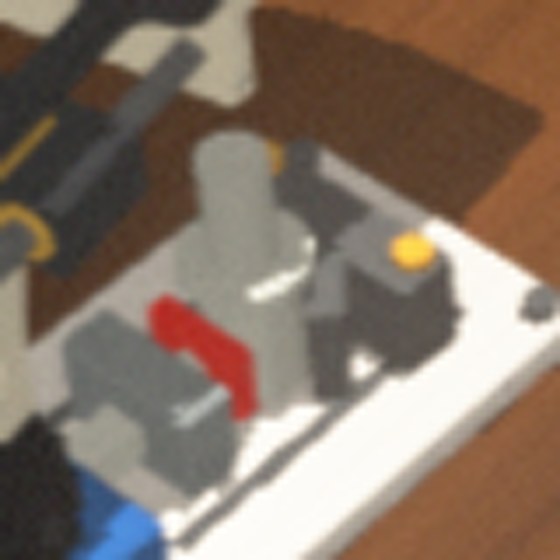

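{"op": "jog_arm", "data": {"steps": [[1,0,0,0,3],[1,0,0,0,3],[1,0,0,0,3]]}}

```text
time_s: 17.32
tcp_pos: [0.5255, -0.1435, 0.0765]
eef_rot: [-90.0, 0.0, 88.1]
contact_force: [0.0, -0.0, -0.9]
gripper_width: 0.0265
```

```bash
python3 -c "
from look import *
print(r.get_state()['moment'],r.get_state()['joint_torque'][5],r.get_state()['eef_rot'],r.get_state()['joints'][5])"
```

```text
[ 0.12130401 -0.08325099  0.29738614] 0.7685188204050064 [-9.00024473e+01  1.57636365e-03  8.81361540e+01] -97.20992798314526
```

```bash
python3 -c "
from look import *
look('pics/k9.png',box=(190,230,80,80),k=7)
for i in range(3): r.capture('scene');print(r.get_state()['moment'][2],r.get_state()['joint_torque'][5])"
```

```text
17.3667 [ 0.52554049 -0.14351868  0.07648467] [-9.00037417e+01  1.23965327e-03  8.79047224e+01] [-0.46702423  0.09605318 -0.02454563] [ 0.07554137 -0.04451965  0.1557758 ] 0.026834720517943788
0.05361628063316207 -0.9824158251285553
0.06216338783730021 -0.42493888176977634
0.08700311492256799 -0.18575092311948538
```

View pics/k9.png

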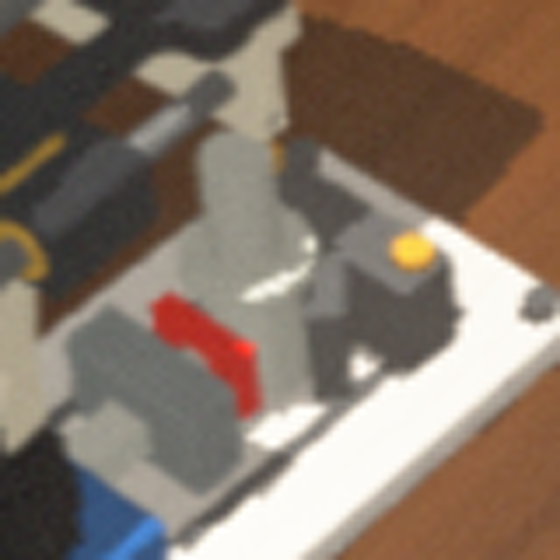

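{"op": "jog_arm", "data": {"steps": [[1,0,0,0,1.5],[1,0,0,0,1.5]]}}

```text
time_s: 17.68
tcp_pos: [0.5255, -0.1435, 0.0765]
eef_rot: [-90.0, 0.0, 85.1]
contact_force: [0.9, 0.4, 0.2]
gripper_width: 0.027
```

```bash
python3 -c "
from look import *
print(r.get_state()['moment'],r.get_state()['joint_torque'][5],r.get_state()['eef_rot'],r.get_state()['joints'][5])"
```

```text
[ 0.11231618 -0.0795831   0.31958939] 0.3066267818212509 [-9.00018178e+01  1.60760882e-03  8.51493803e+01] -100.19127548087091
```

{"op": "jog_arm", "data": {"steps": [[1,0,0,0,1],[1,0,0,0,1]]}}

```text
time_s: 17.85
tcp_pos: [0.5255, -0.1435, 0.0764]
eef_rot: [-90.0, 0.0, 83.1]
contact_force: [0.4, -0.2, -0.1]
gripper_width: 0.0269
```

```bash
python3 -c "
from look import *
print(r.get_state()['moment'],r.get_state()['joint_torque'][5],r.get_state()['eef_rot'],r.get_state()['joints'][5])
look('pics/k10.png',box=(190,230,80,80),k=7)"
```

```text
[ 0.09228759 -0.08734857  0.34677553] 0.012911036610603333 [-8.99995675e+01  8.96104750e-04  8.30733641e+01] -102.26698090487265
17.9 [ 0.52552306 -0.14352538  0.07645107] [-9.00015513e+01  3.07422258e-04  8.29710147e+01] [ 0.24729132  0.28231243 -0.92522289] [ 0.10779883 -0.07017644  0.21136437] 0.026387856325831304
```

View pics/k10.png

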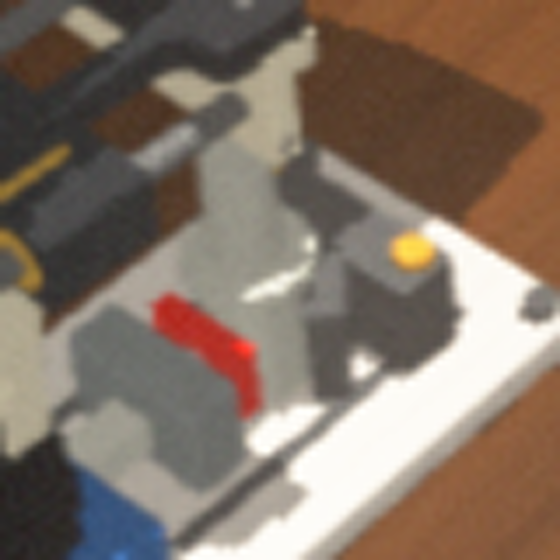

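The moment rose from 0.226 N m free to 0.297, 0.320 and 0.347 over the last turns, which puts the clamp at about 12 N. The picture shows the holder seated in the V. I release, opening only part way.

{"op": "jog_arm", "data": {"steps": [[0.65,0,0,0,0],[0.5,0,0,0,0],[0.5,0,0,0,0],[0.5,0,0,0,0],[0.5,0,0,0,0],[0.5,0,-0.01,0,0],[0.5,0,-0.02,0,0],[0.5,0,-0.03,0,0],[0.5,0,-0.035,0,0],[0.5,0,-0.03,0,0],[0.5,0,0,0,0]]}}

```text
time_s: 18.82
tcp_pos: [0.5287, -0.144, 0.209]
eef_rot: [-90.6, -0.0, 83.1]
contact_force: [0.9, 0.2, 0.1]
gripper_width: 0.0436
```

{"op": "jog_arm", "data": {"steps": [[0.5,0.04,0,0,0],[0.5,0.04,0,0,0],[0.5,0.04,0,0,0],[0.5,0,0,0,0],[0.5,0,0,0,0],[0.5,0,0,0,0]]}}

```text
time_s: 19.32
tcp_pos: [0.54, -0.0242, 0.2019]
eef_rot: [-90.0, -0.0, 83.1]
contact_force: [-0.4, -0.8, -0.7]
gripper_width: 0.044
```

```bash
python3 -c "
from look import *
look('pics/z1.png',box=(130,230,130,110),k=6)
look('pics/z2.png','top',box=(150,130,270,160),k=2.9)"
```

```text
19.3667 [ 0.53992491 -0.02485268  0.20179679] [-9.00041099e+01  2.71257751e-03  8.30051302e+01] [ 0.21632023 -0.54167994 -0.06382999] [-0.13392441  0.00755765  0.00192283] 0.043755131857626035
19.4167 [ 0.53989996 -0.02522827  0.20169293] [-8.99984467e+01  4.93809786e-03  8.29598625e+01] [-1.1124772  -0.08640784  0.40001052] [-0.04017486 -0.05783116 -0.02151949] 0.04375087004730615
```

View pics/z1.png

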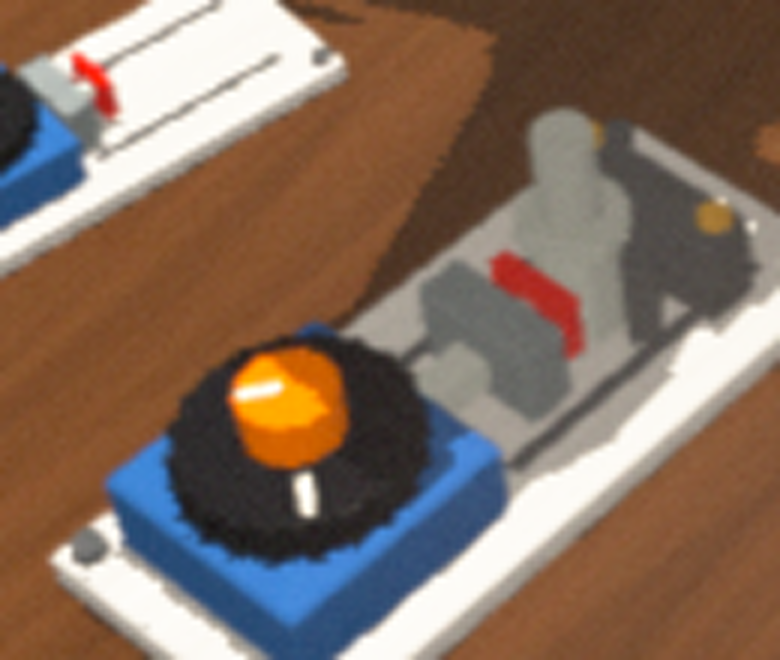

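View pics/z2.png

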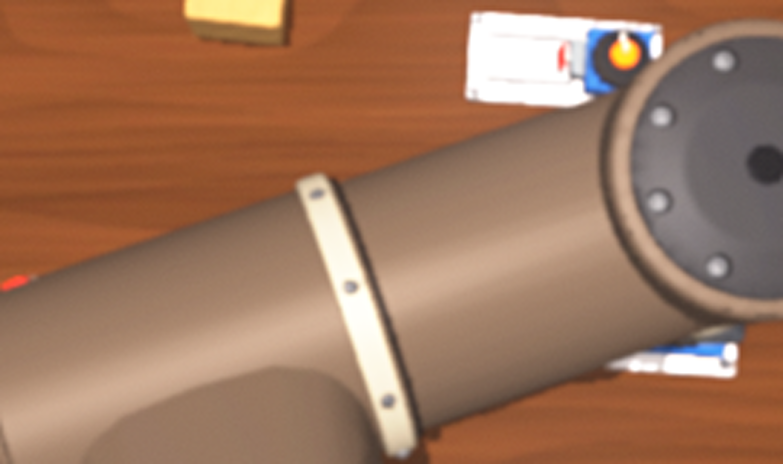

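The ring mark at (306,495) has not moved since picture q3, and the pad is against the holder. I move the arm aside for a clear top view.

{"op": "jog_arm", "data": {"steps": [[0.5,-0.035,0,0.018,0],[0.5,-0.035,0,0.018,0],[0.5,-0.035,0,0.018,0],[0.5,-0.035,0,0.018,0],[0.5,-0.035,0,0.018,0],[0.5,-0.035,0,0.018,0],[0.5,-0.035,0,0.018,0],[0.5,-0.035,0,0.018,0],[0.5,-0.035,0,0.018,0],[0.5,-0.035,0,0.018,0],[0.5,-0.035,0,0.018,0],[0.5,-0.035,0,0.018,0]]}}

```text
time_s: 20.42
tcp_pos: [0.272, -0.417, 0.2019]
eef_rot: [-90.0, 0.0, 82.9]
contact_force: [1.1, 0.2, -0.2]
gripper_width: 0.0441
```

{"op": "jog_arm", "data": {"steps": [[0.5,-0.035,0,0,0],[0.5,-0.035,0,0,0],[0.5,-0.035,0,0,0],[0.5,-0.035,0,0,0],[0.5,-0.035,0,0,0],[0.5,0,0,0,0],[0.5,0,0,0,0]]}}

```text
time_s: 21.0
tcp_pos: [0.2509, -0.5904, 0.2001]
eef_rot: [-89.9, -0.1, 82.7]
contact_force: [-0.1, 0.6, -0.9]
gripper_width: 0.0438
```

```bash
python3 -c "
from look import *
look('pics/y1.png',box=(130,230,155,120),k=5)
look('pics/y2.png','top',box=(295,195,120,75),k=6.5)
look('pics/y3.png','top',box=(0,0,560,420),k=1)"
```

```text
21.05 [ 0.2514071  -0.58927489  0.20052187] [-8.99330275e+01 -7.60340092e-02  8.28191116e+01] [0.18987934 0.6553866  0.16286117] [ 0.04041455 -0.0144643   0.05211528] 0.04353735466779848
21.1 [ 0.2519231  -0.58861201  0.20098874] [-8.99577190e+01 -5.32396822e-02  8.28908243e+01] [-0.9570738   0.83382995 -0.31185813] [ 0.0371215  -0.01080668 -0.00241416] 0.04390194310448136
21.15 [ 0.25238215 -0.58823354  0.20142055] [-8.99840687e+01 -2.73055235e-02  8.29478456e+01] [ 0.29753317  0.02192558 -0.01909532] [-0.0618672  -0.01419027  0.0137854 ] 0.04397932232897192
```

View pics/y1.png

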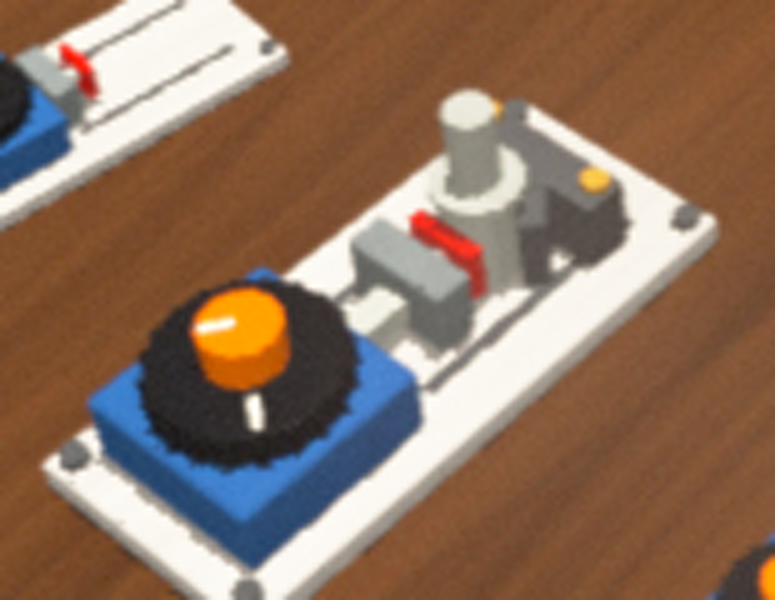

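View pics/y2.png

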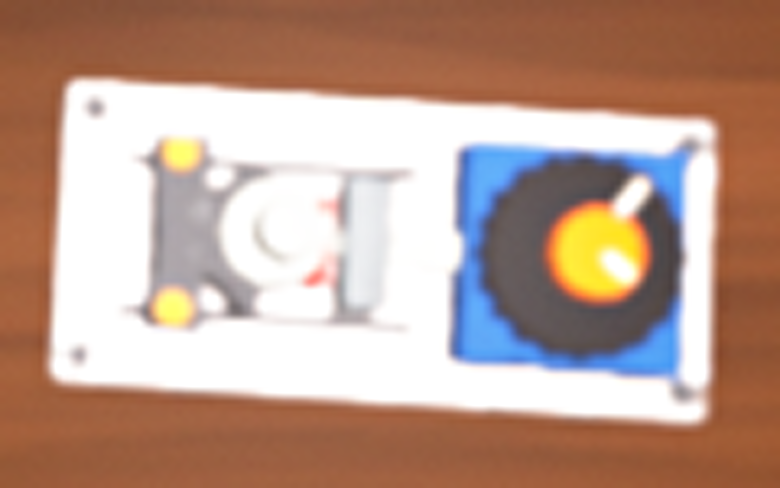

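View pics/y3.png

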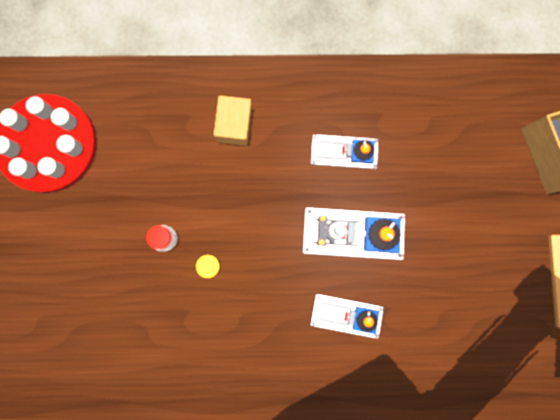

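The top view shows the holder seated and centred in the V, with its flange at (270,230). The pad bears on it, the ring mark is still at (633,197), and the bystanders have not moved. I hand the job in.

```bash
python3 -c "
from plant import r
print(r.close_job())"
```

```text
the job is handed in; nothing more can be done
None
```

The holder is standing in the V, clamped at about 12 N by my estimate, and the job is handed in at about 21 s of the 72 s allowed.

**What I did:** I gripped the holder by the neck and set it upright in the mouth of the V. It rubbed one V face on the way down, so I backed off a few millimetres before lowering it onto the plate and letting go. I then turned only the orange knob clockwise by about 127°, released it and moved the arm clear.

**Clamping force:** The torque at the knob rose from about 0.226 N m turning freely to 0.297, 0.320 and 0.347 N m. That is about 12 N, good to roughly ±3 N because the moment reading is noisy. The wrist joint's own torque reading did not show the rise; it fell over the last turns. I relied on the moment reading and on pictures showing the holder had stopped moving against the anvil. There was no direct force check after letting go.

**Last pictures:**
- **Holder:** It is upright and centred in the V to within about 2 mm, with the pad against it.
- **Outer ring:** The white mark is where it was at the start.
- **Bystanders:** The bearing, jar and carton have not moved.
- **Robot:** It is touching nothing.

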